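# Fit the fixture plate on its two dowel pins and close the keeper

### The arm

A 6-joint arm with a two-finger parallel gripper is mounted at the origin on a cart in front of the work surface, level with it; the furniture and walls round the work are solid. World frame = base frame: x ahead of the robot, y to its left, z up, the work surface at z = 0. Lengths are in m, angles in rad, forces in N, time in s.
With the tool pointing down it reaches from about 0.425 to 0.95 m from the base axis. Payload 3.5 kg.
Tool frame: the origin (TCP) lies midway between the tips of the shut fingers; the grasp point (between the pads) lies 19 mm behind it; y points along the fingers, x is the direction in which the jaws open and shut, and the axes are right-handed (so a half turn about y gives the same grasp; the last joint's range is limited). The gripper opens to 85 mm and grips with 20 to 120 N. Pads are 22 mm wide; open, the fingers measure 114 mm over their backs; the gripper's body (76 mm by 85 mm) begins 54 mm behind the grasp point. The pads swing forward as they close: fully open they stand 13 mm farther back than shut.
Start: joints at [1.043, 0.286, 1.577, -0, 1.279, -0.15], TCP at [0.249, 0.627, 0.195] pointing down, gripper open.
Joint ranges: [-2.77, 2.77], [-0.9, 2.22], [0.21, 2.48], [-1.53, 4.67], [0.24, 2.81], [-2.84, 2.84]. Speed limits (rad/s): [2.79, 2.79, 3.14, 3.14, 3.14, 3.14].

### API

Orientations are given as a rotation vector (axis times angle).
In Python, from plant import arm, get_image, job, boxes_of gives the robot as it stands.
- The arm moves only by the shell command python3 -m crank 'ROWS'. ROWS is JSON, a list of rows, each a list of 3 entries, a list of its own where there are three numbers: the shift along the tool's x, y, z in mm, then the turn, a rotation vector about the tool's x, y, z in rad, then the closure, from 0 (fully open) to 1 (shut). A call has 1 to 12 rows; each row is the pose to reach, as a shift and turn from the pose measured when the call began, along the tool's axes at that moment; what a row does not reach only later rows make up. A row lasts 1/8 s, in which the tool goes at most 62.5 mm and 10.7 degrees, less where a joint would pass 70% of its speed; a pose out of reach is approached as far as the arm can. A call with a gripper value outside its range is refused whole. The fingers move at their own pace and stop on an object; the grip force is fixed at half the most. Time passes only in rows, so rows that repeat a pose let the fingers close. It gives the time, the measured TCP pose, the force and the opening at its end, in the units of the state.
- arm.get_state(): the state, without advancing time (a new reading comes with each control period).
- get_image(name): name is "scene" or "top" or "wrist"; returns a dict with "img" (400x640x3 uint8, red, green, blue), "z_map" (400x640 float32, m along the optical axis (not along the pixel's ray), 0 where there is no reading), "fovy" (degrees; the focal length in pixels is half the picture's height over the tangent of half this angle, whatever the lens; pixels are square), "cx", "cy" (the principal point, pixels), "R" (3x3) and "t" (3): a world point X has camera coordinates R X + t. Camera axes: x right, y down, z forward; pixel columns grow to the right and rows downward; lengths in m; the calibration is good to about 2 mm. A picture is of the moment at which its call begins.
- job.hand_in(): hands the job in, once; it reports no verdict.
Trained networks look in the newest picture that a camera, given by its name, has taken for a name from the list of things; names that differ only in an ending like _2 or _b are one class to them, and where a whole thing is asked for, a point or a joint stands for the part that bears it (a point fixed in the world has none). Each returns a list of dicts, best first, with "score" (0 to 1); they miss things now and then, are a little off and sometimes report something else, mostly with a low value. They report only what shows in the picture. A call takes as long as a camera call.
- boxes_of(camera, name): "extent" ([left, top, width, height] in pixels, round what is visible of it).
The state is a dict: "time": time; "joints": joint angles; "qd": joint speeds; "joint_efforts": joint torques, N m; "tcp_pos": TCP position; "orientation": TCP orientation; "wrist_force": force on the tool from outside, world axes, zero at the start; "ft_torque": the same for the moment, N m; "gripper_width": finger opening in m.
Only numpy, scipy, OpenCV 4.12 (cv2) and the standard library are available. Lean on these libraries where they do the work, as an engineer would, in place of code of your own. Each camera call takes 0.05 s, during which the arm holds its last target. There are 200 camera calls.

### The job

Fit the fixture plate onto the grey base beside the grinder: lower it gently so that both dowel pins come up through their holes (large hole over large pin) and it lies flat on the base. Then swing the keeper arm by its knob all the way round over the end of the plate, let go, and leave the other things on the stand where they are.

Things in the scene. Friction and masses are not known exactly. Their poses are not given: they have to be found in the camera images.
- plate_grip (a point): The loose fixture plate, at the middle of its grip bar. Flat aluminium plate 64 x 130 x 10 mm (its x, y, z), about 0.4 kg, lying flat. A dark solid grip bar stands on its middle: 20 mm wide (x), 36 mm long (y), its top 55 mm above the plate's underside. This point is on the centre line, 35 mm above the underside. Two through holes, large and small, lie 36 mm either side along y.
- hole_large (a point): Centre of the plate's large round hole (16.4 mm wide), at the plate's underside: 36 mm to +y of the plate's centre, 35 mm below plate_grip. The small hole (12.4 mm) is 36 mm to -y of the centre. The plate fits the pins one way round only. Axes as the plate.
- base_seat (a point): The fixture base, fixed to the stand: grey block 80 mm (x) by 164 mm (y, from -96 to +68 mm of this point), 20 mm high. This point lies in its top face, midway between the two dowel pins; the middle of the plate's underside belongs here, with plate and base axes alike (plate_grip is then 35 mm above it).
- pin_large (a point): Centre of the top of the large steel dowel pin (14 mm thick), 18 mm above the base's top face, 36 mm to +y of base_seat. The small pin (10 mm thick, as tall) is 36 mm to -y. The top 6 mm of each tapers by 3 mm a side. With the plate seated they stand 8 mm proud of it. Axes as the base.
- keeper_hinge (a point): Point on the keeper arm's upright hinge axis, 84 mm to -y of base_seat, at the height of the middle of the knob (44 mm above the base's top face). Axes as the base.
- keeper_knob (a point): Centre of the black upright round knob on the keeper arm: 16 mm thick, 34 mm tall, 31 mm out from the hinge axis, 64 mm above the stand (top at 81 mm). The arm is a dark bar 16 mm wide, 40 mm long, its top 47.5 and its underside 39 mm above the stand; a foot under it passes 3.5 mm above the seated plate. This point's x axis points from the hinge along the arm.
- keeper (a joint): Angle of the keeper arm about its upright hinge, rad: at 0 (open) it points along the base's +x, clear of the plate; growing, it turns counter-clockwise seen from above; at its stop, 1.57, it points along the base's +y over the small-pin end of the plate. It starts between 0 and 0.3, turns with light friction (about 1 N at the knob) and stays where it is left.
- paste_tin: Bystander: round tin 66 mm across, 39 mm high; origin at the centre of its underside.
- tape_roll: Bystander: roll of tape 72 mm across, 19 mm high, lying flat; origin at the centre of its underside.
- oilstone: Bystander: oilstone 45 x 125 x 24 mm, lying flat; origin at the centre of its underside.
- wheel_dresser: Bystander: long hand tool with a wooden handle, 60 x 314 x 38 mm, lying behind the work, in front of the bench grinder (the grinder motor overhangs from about x = 0.65, between 0.15 and 0.38 m up: keep wrist and arm in front of it); origin at the centre of its underside.

How it is judged:
By the outcome, as a careful person would: the job done as asked, in the order asked, and still so for the second after the job is handed in, with the robot touching nothing.
It also fails if it takes over 56 s, if anything falls off the work surface, if the arm or the gripper's body presses on something with over 40 N, if the wrist force passes 120 N, or if a joint passes its speed limit or range.

## Working session

There is one attempt and no reset: what is moved stays moved. The work goes in short steps, Python scripts to look and compute and a shell command to move; the robot and the scene stay as the last step left them, time stands still between calls to the robot, and variables do not carry over. Pictures are saved under pics/ and viewed, about 8 in all and at most 12, crops included, and the job is handed in when it is done.

```bash
ls; mkdir -p pics; cat > h.py <<'E'
import numpy as np, cv2
from plant import arm, get_image, job, boxes_of
def cloud(d):
    h,w=d["z_map"].shape; f=h/2/np.tan(np.radians(d["fovy"])/2)
    u,v=np.meshgrid(np.arange(w)+0.,np.arange(h)+0.); z=d["z_map"].astype(float)
    P=np.stack([(u-d["cx"])*z/f,(v-d["cy"])*z/f,z],-1)
    W=(P-np.array(d["t"]))@np.array(d["R"]); W[z==0]=np.nan
    return W
def save(d,n): cv2.imwrite("pics/"+n+".png",cv2.cvtColor(d["img"],cv2.COLOR_RGB2BGR))
E
python3 - <<'E'
from h import *
np.set_printoptions(precision=4,suppress=True)
s=arm.get_state(); print({k:np.round(v,4) for k,v in s.items()})
ims=[]
for c in ["top","scene"]:
    d=get_image(c); np.savez(f"{c}0.npz",**d); print(c,d["fovy"],d["cx"],d["cy"],-np.array(d["R"]).T@d["t"])
    ims.append(d); save(d,c+"0")
    for n in ["plate_grip","base_seat","keeper_knob","hole_large","pin_large","paste_tin","tape_roll","oilstone","wheel_dresser"]:
        b=boxes_of(c,n)[:2]; W=cloud(d)
        for x in b:
            e=x["extent"]; print(c,n,round(x["score"],2),np.round(e),W[int(e[1]+e[3]/2),int(e[0]+e[2]/2)])
E
```

```text
pics
{'time': np.float64(0.0), 'joints': array([ 1.043 ,  0.2872,  1.5782,  0.    ,  1.2786, -0.15  ]), 'qd': array([ 0.0024,  0.0007, -0.0003,  0.0004,  0.0007, -0.0009]), 'joint_efforts': array([  0.0003, -40.597 , -29.263 ,  -0.    ,   0.0058,  -0.    ]), 'tcp_pos': array([0.2486, 0.6268, 0.1936]), 'orientation': array([-1.3656, -0.9249,  0.9285]), 'wrist_force': array([-0.0005, -0.4003, -0.0889]), 'ft_torque': array([-0.0149, -0.0096, -0.0083]), 'gripper_width': np.float64(0.0854)}
top 55.784753803171654 316.0768004589025 196.07625181980774 [ 0.4308 -0.062   0.908 ]
top plate_grip 0.85 [216. 184.  63.  40.] [0.527  0.0894 0.0558]
top base_seat 0.93 [304. 204.  70.  38.] [ 0.4815 -0.12    0.0224]
top keeper_knob 0.7 [363. 203.  13.  22.] [ 0.5015 -0.1877  0.0463]
top hole_large 0.89 [215. 185.  59.  37.] [0.5294 0.0963 0.0554]
top pin_large 0.39 [215. 186.  61.  36.] [0.5294 0.0941 0.0553]
top paste_tin 0.86 [342. 144.  31.  29.] [ 0.6319 -0.1679  0.0406]
top tape_roll 0.81 [408. 163.  33.  34.] [ 0.5851 -0.3312  0.0029]
top oilstone 0.61 [378. 234.  57.  36.] [ 0.411  -0.2736  0.
[... 351 characters left out ...]
3287  0.0022]
scene base_seat 0.9 [282. 205.  74.  52.] [ 0.4708 -0.1279  0.0198]
scene keeper_knob 0.71 [339. 211.  14.  23.] [ 0.5063 -0.1766  0.0499]
scene hole_large 0.75 [243. 170.  45.  33.] [0.5193 0.0904 0.0217]
scene hole_large 0.23 [402. 230.  34.  25.] [ 0.5963 -0.3269  0.001 ]
scene pin_large 0.61 [277. 205.  77.  52.] [ 0.4646 -0.1206  0.0205]
scene paste_tin 0.83 [353. 187.  26.  26.] [ 0.613  -0.17    0.0405]
scene paste_tin 0.62 [242. 170.  51.  32.] [0.529  0.0885 0.0197]
scene tape_roll 0.78 [401. 229.  34.  25.] [ 0.5984 -0.3257  0.0019]
scene oilstone 0.88 [330. 254.  56.  52.] [ 0.3993 -0.281   0.0236]
scene wheel_dresser 0.98 [269. 141.  90.  57.] [0.6516 0.0247 0.0288]
```

```bash
python3 - <<'E'
import cv2
a=cv2.imread("pics/top0.png")[130:290,195:455]
cv2.imwrite("pics/v1.png",cv2.resize(a,None,fx=3,fy=3,interpolation=cv2.INTER_CUBIC))
from h import *
np.set_printoptions(precision=4,suppress=True)
s=arm.get_state()
from scipy.spatial.transform import Rotation as R
print(R.from_rotvec(s["orientation"]).as_matrix())
d=np.load("top0.npz");W=cloud(d);Z=W[...,2]
def rect(name,x0,x1,y0,y1,z0,z1):
    m=(W[...,0]>x0)&(W[...,0]<x1)&(W[...,1]>y0)&(W[...,1]<y1)&(Z>z0)&(Z<z1)
    p=W[m][:,:2].astype(np.float32); r=cv2.minAreaRect(p*1000); print(name,m.sum(),np.median(Z[m]),r)
rect("plate",.45,.6,0,.2,.006,.014)
rect("platebar",.45,.6,0,.2,.045,.065)
rect("base",.4,.58,-.25,-.02,.013,.028)
rect("arm",.4,.6,-.25,-.1,.042,.055)
rect("knob",.4,.6,-.25,-.1,.07,.09)
rect("pins",.4,.58,-.25,-.02,.0345,.0415)
E
```

```text
[[ 0.3689  0.     -0.9295]
 [ 0.9295  0.      0.3689]
 [ 0.     -1.     -0.    ]]
plate 1228 0.010660015139598149 ((528.8050537109375, 124.37089538574219), (122.77999114990234, 184.7362518310547), 16.07657241821289)
platebar 136 0.05527120450829606 ((534.55126953125, 103.85368347167969), (35.83478927612305, 19.785358428955078), 74.0340805053711)
base 2466 0.020756324787124678 ((471.8169860839844, -144.57431030273438), (231.70513916015625, 111.4865951538086), 79.39826965332031)
arm 133 0.048431997197652975 ((529.0828857421875, -205.626708984375), (42.166290283203125, 109.59458923339844), 53.76910400390625)
knob 141 0.08160700584269527 ((531.2188720703125, -237.02630615234375), (83.71064758300781, 104.13652038574219), 52.49166488647461)
pins 27 0.036779610620808166 ((477.3891296386719, -103.12686157226562), (9.5087308883667, 79.51471710205078), 4.111446857452393)
```

View pics/v1.png

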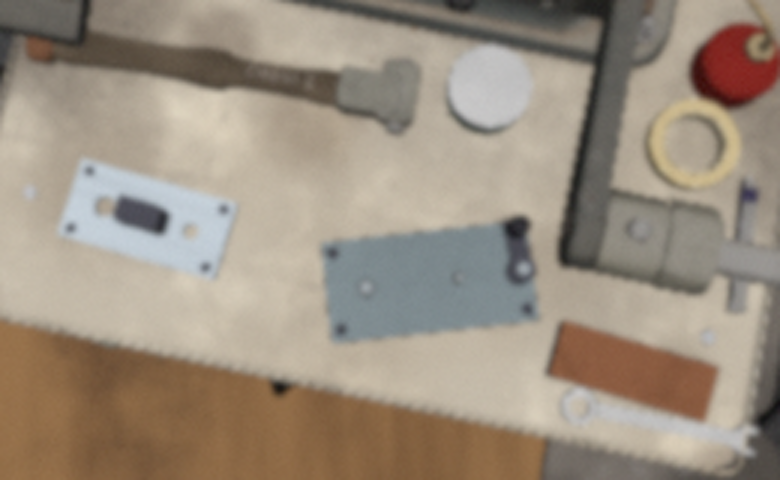

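The top view shows the plate at the left (zoom px: large hole (105,206), small (190,230), bar (142,215)). The base is in the middle, with its large pin at (367,288), small pin (458,278), hinge (520,268) and knob (517,228). A grey structure stands at the right from about (600,100) to (640,290).

```bash
cat >> h.py <<'E'
def px(d,uv,z):
    "pixels -> world at height z"
    f=200/np.tan(np.radians(float(d["fovy"]))/2); R=np.array(d["R"]); t=np.array(d["t"])
    c=-R.T@t; out=[]
    for u,v in np.atleast_2d(uv):
        r=R.T@np.array([(u-d["cx"])/f,(v-d["cy"])/f,1]); out.append(c+r*(z-c[2])/r[2])
    return np.array(out)
def proj(d,X):
    f=200/np.tan(np.radians(float(d["fovy"]))/2); p=np.atleast_2d(X)@np.array(d["R"]).T+np.array(d["t"])
    return np.c_[p[:,0]/p[:,2]*f+d["cx"],p[:,1]/p[:,2]*f+d["cy"]]
def goal(xy,z,yaw):
    "shift (mm) and turn in present tool axes to reach TCP (xy,z), tool down, tool-x at yaw"
    from scipy.spatial.transform import Rotation as Ro
    s=arm.get_state(); A=Ro.from_rotvec(s["orientation"]); c,n=np.cos(yaw),np.sin(yaw)
    B=Ro.from_matrix(np.array([[c,0,-n*-1*-1],[n,0,c],[0,-1,0]]) if 0 else np.column_stack([[c,n,0],[0,0,-1],np.cross([c,n,0],[0,0,-1])]))
    sh=A.inv().apply(np.array([xy[0],xy[1],z])-s["tcp_pos"])*1000
    print("shift mm",np.round(sh,1),"turn",np.round((A.inv()*B).as_rotvec(),4),"t",s["time"],"F",np.round(s["wrist_force"],1),"w",s["gripper_width"])
E
python3 - <<'E'
from h import *
np.set_printoptions(precision=4,suppress=True)
d=np.load("top0.npz");W=cloud(d)
q=lambda x,y:(195+(x+.5)/3-.5,130+(y+.5)/3-.5)
h=px(d,[q(105,206),q(190,230)],.01); p=px(d,[q(367,288),q(458,278)],.038)
for a in (h,p):
    v=a[0]-a[1]; print(a.mean(0),np.linalg.norm(v),"yaw",np.arctan2(-v[0],v[1]))
print("plate corners",px(d,[q(82,158),q(238,202),q(216,278),q(58,236)],.01))
print("base corners",px(d,[q(322,243),q(505,222),q(540,318),q(335,342)],.02))
print("hinge,knob",px(d,[q(520,268),q(517,226)],[.05][0]),px(d,[q(517,226)],.08))
for y,x in [(130,620),(200,600),(245,585),(245,630),(240,690),(265,755),(20,40)]:
    u,v=q(x,y) if 0 else q(x,y); print((x,y),W[int(v),int(u)])
goal((.53,.1),.2,-.275)
E
```

```text
[0.5363 0.1052 0.01  ] 0.07079514426953684 yaw -0.2960694624809592
[ 0.4786 -0.1032  0.038 ] 0.07024314451956416 yaw 0.08817023367545909
plate corners [[0.5858 0.1578 0.01  ]
 [0.5477 0.033  0.01  ]
 [0.4874 0.0508 0.01  ]
 [0.5234 0.1762 0.01  ]]
base corners [[ 0.5125 -0.0338  0.02  ]
 [ 0.5261 -0.1783  0.02  ]
 [ 0.4503 -0.2028  0.02  ]
 [ 0.4351 -0.0426  0.02  ]]
hinge,knob [[ 0.4876 -0.1844  0.05  ]
 [ 0.5196 -0.1834  0.05  ]] [[ 0.5165 -0.1791  0.08  ]]
(620, 130) [ 0.5818 -0.2517  0.1053]
(600, 200) [ 0.5317 -0.2335  0.1085]
(585, 245) [ 0.4999 -0.2217  0.1069]
(630, 245) [ 0.4992 -0.2536  0.1069]
(690, 240) [ 0.5022 -0.2949  0.1121]
(755, 265) [ 0.4836 -0.3481  0.0898]
(40, 20) [0.6827 0.1756 0.0719]
shift mm [-386.6   -5.  -455.8] turn [-0.     1.468  0.   ] t 1.0 F [ 0.5 -0.3  0.4] w 0.08572103873031627
```

```bash
python3 - <<'E'
from h import *
goal((.5345,.1045),.2,-.285)
E
```

```text
shift mm [-380.7   -5.  -458.3] turn [-0.     1.478  0.   ] t 1.0 F [ 0.5 -0.3  0.4] w 0.08572103873031627
```

```bash
python3 -m crank '[[[-380.7,-5,-458.3],[0,1.478,0],0],[[-380.7,-5,-458.3],[0,1.478,0],0],[[-380.7,-5,-458.3],[0,1.478,0],0],[[-380.7,-5,-458.3],[0,1.478,0],0],[[-380.7,-5,-458.3],[0,1.478,0],0],[[-380.7,-5,-458.3],[0,1.478,0],0],[[-380.7,-5,-458.3],[0,1.478,0],0],[[-380.7,-5,-458.3],[0,1.478,0],0],[[-380.7,-5,-458.3],[0,1.478,0],0],[[-380.7,-5,-458.3],[0,1.478,0],0],[[-380.7,-5,-458.3],[0,1.478,0],0],[[-380.7,-5,-458.3],[0,1.478,0],0]]'
python3 - <<'E'
from h import *
np.set_printoptions(precision=4,suppress=True)
goal((.5345,.1045),.2,-.285)
d=get_image("wrist"); np.savez("wrist1.npz",**d); save(d,"wrist1"); print(d["fovy"],-np.array(d["R"]).T@d["t"], np.array(d["R"]))
W=cloud(d);Z=W[...,2]
m=(Z>.047)&(Z<.065)&(W[...,0]>.48)&(W[...,0]<.6)&(W[...,1]>.04)&(W[...,1]<.16)
print(m.sum(),Z[m].mean(),cv2.minAreaRect((W[m][:,:2]*1000).astype(np.float32)))
E
```

```text
time: 2.5
tcp_pos: [0.5342, 0.1049, 0.2]
orientation: [-1.559, 0.224, -0.223]
wrist_force: [-0.3, -0.2, 0.5]
gripper_width: 0.0855
shift mm [ 0.5 -0.  -0.3] turn [-0.0003  0.     -0.0005] t 2.5 F [-0.3 -0.2  0.5] w 0.08550747418988484
63.80700618429547 [0.5547 0.1765 0.378 ] [[ 0.9597 -0.2809  0.0007]
 [-0.269  -0.9185  0.2899]
 [-0.0808 -0.2785 -0.957 ]]
631 0.053465306558862766 ((535.4498901367188, 105.92002868652344), (34.92438507080078, 19.674537658691406), 73.30691528320312)
```

View pics/wrist1.png

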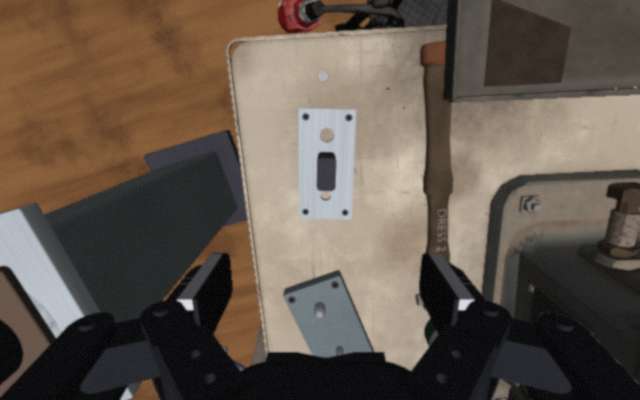

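The wrist view shows the plate at px x 298–356, y 108–220, with the large hole at (327,135), the bar at (326,172) and the small hole near (326,196). The base is visible below at (330,310), with its large pin at (320,310).

```bash
python3 - <<'E'
from h import *
np.set_printoptions(precision=4,suppress=True)
d=np.load("wrist1.npz"); 
g=d["img"].astype(int); hsv=cv2.cvtColor(d["img"],cv2.COLOR_RGB2HSV)
m=((g[...,2]>g[...,0]+4)&(g[...,2]>130)).astype(np.uint8); m=cv2.morphologyEx(m,cv2.MORPH_CLOSE,np.ones((5,5)))
n,l,st,c=cv2.connectedComponentsWithStats(m); k=l[120,312]; print(k,st[k])
cs,_=cv2.findContours((l==k).astype(np.uint8),cv2.RETR_EXTERNAL,cv2.CHAIN_APPROX_NONE)
w=px(d,max(cs,key=len)[:,0].astype(float),.01)[:,:2]*1000
print(cv2.minAreaRect(w.astype(np.float32)))
W=cloud(d);Z=W[...,2]
m=(Z>.0)&(Z<.02)&(l==k); print("plate top",np.median(Z[m]))
# base from top view: grey-green contour
d=np.load("top0.npz"); g=d["img"].astype(int)
m=((g[...,2]>g[...,0]+8)&(g[...,0]<150)).astype(np.uint8); m=cv2.morphologyEx(m,cv2.MORPH_CLOSE,np.ones((5,5)))
n,l,st,c=cv2.connectedComponentsWithStats(m); k=l[230,330]; print(k,st[k])
cs,_=cv2.findContours((l==k).astype(np.uint8),cv2.RETR_EXTERNAL,cv2.CHAIN_APPROX_NONE)
w=px(d,max(cs,key=len)[:,0].astype(float),.02)[:,:2]*1000
print(cv2.minAreaRect(w.astype(np.float32)))
E
```

```text
1 [ 299  109   57  110 4918]
((534.9143676757812, 105.80903625488281), (128.4886932373047, 62.586605072021484), 72.57978820800781)
plate top 0.009069032371855083
10 [ 303  205   71   38 2107]
((480.8106994628906, -117.19734954833984), (74.63744354248047, 158.58905029296875), 5.077728748321533)
```

```bash
python3 - <<'E'
from h import *
goal((.535,.1053),.017,-.295)
E
```

```text
shift mm [1.10e+00 1.83e+02 1.00e-01] turn [-0.0003  0.0109 -0.0004] t 2.55 F [ 0.  -0.  -0.3] w 0.08552106726317577
```

```bash
python3 -m crank '[[[1,60,0],[0,0.011,0],0],[[1,120,0],[0,0.011,0],0],[[1,160,0],[0,0.011,0],0],[[1,183,0],[0,0.011,0],0],[[1,183,0],[0,0.011,0],0],[[1,183,0],[0,0.011,0],1],[[1,183,0],[0,0.011,0],1],[[1,183,0],[0,0.011,0],1],[[1,183,0],[0,0.011,0],1],[[1,183,0],[0,0.011,0],1]]'
```

```text
time: 3.8
tcp_pos: [0.535, 0.1053, 0.018]
orientation: [-1.558, 0.232, -0.231]
wrist_force: [-2.9, 1.1, 5.7]
gripper_width: 0.015
```

```bash
python3 -m crank '[[[0,0,0],[0,0,0],1],[[0,0,0],[0,0,0],1],[[0,-10,0],[0,0,0],1],[[0,-40,0],[0,0,0],1],[[0,-80,0],[0,0,0],1],[[0,-80,0],[0,0,0],1]]'
python3 - <<'E'
from h import *
d=get_image("wrist"); np.savez("wrist2.npz",**d); save(d,"wrist2"); print(arm.get_state()["ft_torque"])
goal((.479,-.1032),.1,.088)
E
```

```text
time: 4.55
tcp_pos: [0.5387, 0.1052, 0.1029]
orientation: [-1.556, 0.225, -0.239]
wrist_force: [0.5, 0.5, -0.4]
gripper_width: -0.0003
[ 0.01308159 -0.00618182  0.01210478]
shift mm [ 5.200e+00  2.000e-01 -2.162e+02] turn [-0.0011 -0.3832  0.0046] t 4.6 F [0.3 0.  0.6] w -0.0001548893289730158
```

View pics/wrist2.png

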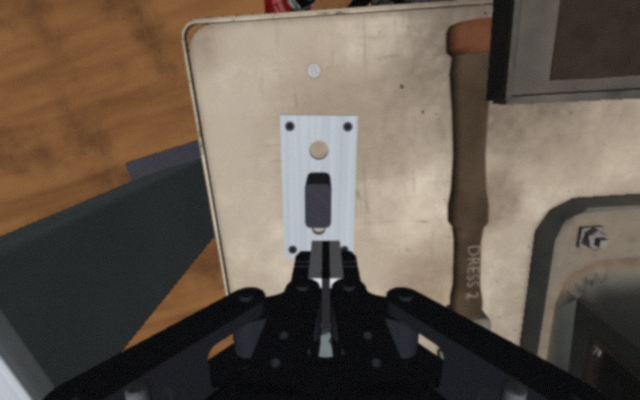

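The grasp failed: the fingers are shut and empty at about (325,260), and the plate is still lying with its bar at (318,200). I'll measure the plate again and compare it with the finger tips.

```bash
cat >> h.py <<'E'
def plate(d,z=.01,seed=None):
    g=d["img"].astype(int)
    m=((g[...,2]>g[...,0]+4)&(g[...,2]>130)).astype(np.uint8); m=cv2.morphologyEx(m,cv2.MORPH_CLOSE,np.ones((5,5)))
    n,l,st,c=cv2.connectedComponentsWithStats(m); k=l[seed[1],seed[0]]
    cs,_=cv2.findContours((l==k).astype(np.uint8),cv2.RETR_EXTERNAL,cv2.CHAIN_APPROX_NONE)
    w=px(d,max(cs,key=len)[:,0].astype(float),z)[:,:2]*1000
    print("plate",cv2.minAreaRect(w.astype(np.float32)))
def bar(d,z0=.045,z1=.065,box=(.4,.62,.02,.2)):
    W=cloud(d);Z=W[...,2]; m=(Z>z0)&(Z<z1)&(W[...,0]>box[0])&(W[...,0]<box[1])&(W[...,1]>box[2])&(W[...,1]<box[3])
    m=m.astype(np.uint8); n,l,st,c=cv2.connectedComponentsWithStats(m)
    for k in range(1,n):
        if st[k,4]>60: p=W[l==k]; print("blob",st[k],c[k],np.round(p.mean(0),4),cv2.minAreaRect((p[:,:2]*1000).astype(np.float32)))
E
python3 - <<'E'
from h import *
np.set_printoptions(precision=4,suppress=True)
d=np.load("wrist2.npz"); s=arm.get_state(); print(s["tcp_pos"],s["joints"])
print("tcp px",proj(d,s["tcp_pos"]), "tcp+19", proj(d,s["tcp_pos"]+[0,0,.019]))
W=cloud(d); print("tip depth",W[245:262:4,327])
plate(d,.01,(300,140)); bar(d,.045,.08)
t=get_image("top"); plate(t,.01,(235,190)); bar(t); print(proj(t,[.535,.1,.01])); save(t,"top2"); np.savez("top2.npz",**t)
E
```

```text
[0.5369 0.1052 0.1006] [0.0077 0.1022 1.9733 0.0006 1.0615 0.3026]
tcp px [[322.9186 229.6451]] tcp+19 [[323.0099 242.9179]]
tip depth [[0.542  0.1158 0.1471]
 [0.5419 0.1158 0.1512]
 [0.5418 0.1156 0.1547]
 [0.5418 0.116  0.1591]
 [0.5419 0.1165 0.1636]]
plate ((533.0224609375, 105.71788024902344), (128.50889587402344, 62.7503776550293), 72.63402557373047)
blob [ 305  181   27   47 1198] [318.3381 204.091 ] [0.534  0.107  0.0533] ((533.3903198242188, 105.79391479492188), (35.03485870361328, 19.644039154052734), 73.1871109008789)
plate ((571.0816650390625, -81.02398681640625), (1642.677978515625, 969.463623046875), 88.92609405517578)
blob [237 197  13  11 112] [242.7679 202.0982] [0.5316 0.0993 0.0547] ((531.8546752929688, 100.00181579589844), (27.764190673828125, 19.85048484802246), 71.27989959716797)
[[245.9926 202.8308]]
```

```bash
python3 - <<'E'
from h import *
np.set_printoptions(precision=4,suppress=True)
d=get_image("scene"); s=arm.get_state(); print(s["tcp_pos"]); np.savez("scene2.npz",**d)
uv=proj(d,s["tcp_pos"]); print(uv); u,v=uv[0].astype(int)
print(np.round(s["orientation"],3))
x0=max(u-60,0); y0=max(v-60,0); print(x0,y0)
a=cv2.cvtColor(d["img"],cv2.COLOR_RGB2BGR)[y0:y0+100,x0:x0+120]
a=cv2.resize(a,None,fx=5,fy=5,interpolation=cv2.INTER_CUBIC)
p=((uv[0]-[x0,y0])*5).astype(int); cv2.drawMarker(a,tuple(int(i) for i in p),(0,0,255),0,14)
cv2.imwrite("pics/v4.png",a)
W=cloud(d)
for r in range(v-40,v+15,3): print(r, W[r,u])
E
```

```text
[0.5346 0.1052 0.0976]
[[261.423  158.2417]]
[-1.558  0.233 -0.231]
201 98
118 [0.5354 0.0937 0.2196]
121 [0.5349 0.0942 0.2115]
124 [0.5365 0.0968 0.2015]
127 [0.5368 0.098  0.1926]
130 [0.5343 0.0965 0.1858]
133 [0.5351 0.0983 0.1762]
136 [0.5335 0.0977 0.1685]
139 [0.5304 0.0956 0.1621]
142 [0.5306 0.0969 0.1527]
145 [0.5296 0.0969 0.1443]
148 [ 1.1283  0.7031 -0.4209]
151 [ 1.1227  0.6995 -0.4342]
154 [ 0.6503  0.2225 -0.    ]
157 [0.6368 0.2101 0.0015]
160 [0.6249 0.1993 0.0016]
163 [0.6136 0.1891 0.0014]
166 [0.6008 0.1773 0.003 ]
169 [0.54   0.1164 0.0547]
172 [0.5309 0.1082 0.0537]
```

View pics/v4.png

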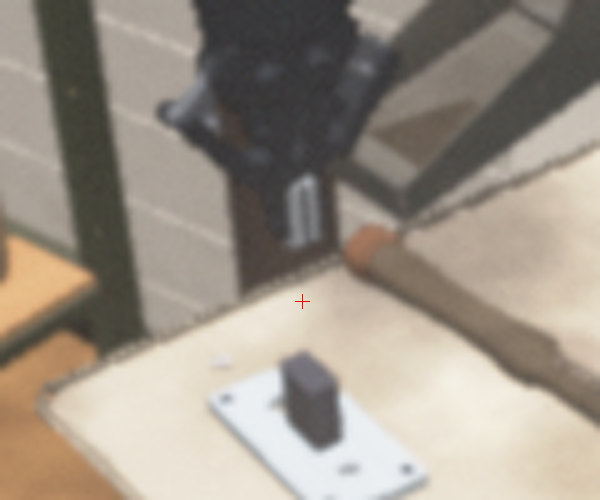

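The scene crop shows the shut finger tips at crop (305,245), about z=0.140, well above the reported TCP (red cross at (302,300), z=0.098). The wrist depth agrees. So the fingers really end about 42 mm short of the reported TCP, and they closed just above the bar. I'll apply that offset and grasp again, starting with a careful descent.

```bash
python3 -m crank '[[[0,0,0],[0,0,0],0],[[0,0,0],[0,0,0],0],[[0,0,0],[0,0,0],0],[[0,0,0],[0,0,0],0],[[0,20,0],[0,0,0],0],[[0,50,0],[0,0,0],0],[[0,80,0],[0,0,0],0],[[0,95,0],[0,0,0],0],[[0,105,0],[0,0,0],0],[[0,112,0],[0,0,0],0],[[0,117,0],[0,0,0],0],[[0,117,0],[0,0,0],0]]'
```

```text
time: 6.2
tcp_pos: [0.5346, 0.1053, -0.0193]
orientation: [-1.558, 0.233, -0.231]
wrist_force: [0.6, -0.3, 0.1]
gripper_width: 0.0856
```

```bash
python3 -m crank '[[[0,0,0],[0,0,0],1],[[0,0,0],[0,0,0],1],[[0,0,0],[0,0,0],1],[[0,0,0],[0,0,0],1],[[0,0,0],[0,0,0],1],[[0,0,0],[0,0,0],1],[[0,0,0],[0,0,0],1]]'
```

```text
time: 7.08
tcp_pos: [0.5347, 0.1053, -0.019]
orientation: [-1.558, 0.233, -0.231]
wrist_force: [-2.6, -0.0, 3.6]
gripper_width: 0.0194
```

```bash
python3 -m crank '[[[0,-15,0],[0,0,0],1],[[0,-45,0],[0,0,0],1],[[0,-80,0],[0,0,0],1],[[0,-100,0],[0,0,0],1],[[1,-100,-40],[0,-0.08,0],1],[[3,-100,-85],[0,-0.16,0],1],[[4,-100,-130],[0,-0.24,0],1],[[6,-100,-175],[0,-0.32,0],1],[[7,-100,-205],[0,-0.37,0],1],[[7.3,-100,-215.7],[0,-0.383,0],1],[[7.3,-100,-215.7],[0,-0.383,0],1],[[7.3,-100,-215.7],[0,-0.383,0],1]]'
python3 - <<'E'
from h import *
np.set_printoptions(precision=4,suppress=True)
goal((.479,-.1032),.081,.088)
d=get_image("wrist"); np.savez("wrist3.npz",**d); save(d,"wrist3")
t=get_image("top"); np.savez("top3.npz",**t)
a=cv2.cvtColor(t["img"],cv2.COLOR_RGB2BGR)[150:270,270:420]; a=cv2.resize(a,None,fx=2.7,fy=2.7,interpolation=cv2.INTER_CUBIC)
b=cv2.cvtColor(d["img"],cv2.COLOR_RGB2BGR)[:, 150:530]
h=np.zeros((400,785,3),np.uint8); h[:,:380]=b; h[:324,380:785]=a; cv2.imwrite("pics/v5.png",h)
E
```

```text
time: 8.57
tcp_pos: [0.4789, -0.1023, 0.0807]
orientation: [-1.568, -0.068, 0.07]
wrist_force: [-1.0, 0.4, -4.8]
gripper_width: 0.0197
shift mm [ 0.  -0.3 -0.9] turn [-0.0015  0.0002 -0.0014] t 8.575 F [-1.   0.4 -4.8] w 0.019653072517799842
```

View pics/v5.png

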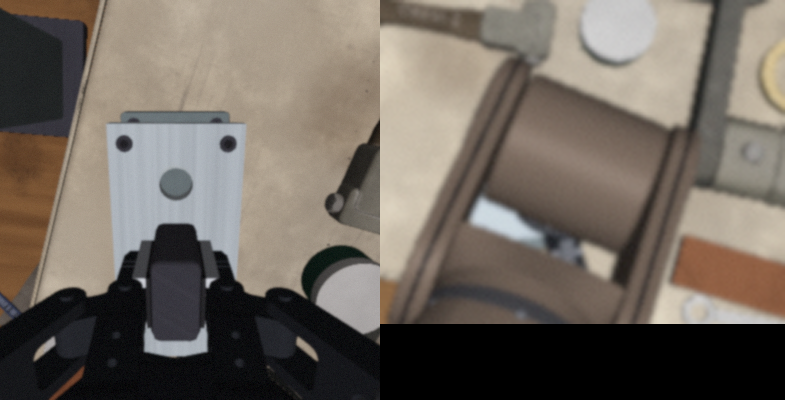

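The plate is held level and square. In the wrist half, its large hole is at full px (326,184), its far corners at (257,123) and (395,123), and the base's far edge is at row 111 from x 271 to 380. Next I'll compute plate against base.

```bash
python3 - <<'E'
from h import *
np.set_printoptions(precision=4,suppress=True)
d=np.load("wrist3.npz"); im=cv2.cvtColor(d["img"],cv2.COLOR_RGB2BGR)
W=cloud(d); print("plate top depth z",np.nanmedian(W[135:160,280:300,2]),np.nanmedian(W[135:160,350:380,2]),"base z",W[115,300:350:15,2])
zt=.110
hole=px(d,[(326,184)],zt)[0]; c=px(d,[(257,123),(395,123)],zt); print("hole",hole,"plate far corners",c,np.linalg.norm(c[0]-c[1]),"yaw",np.arctan2(*(c[1]-c[0])[1::-1][0:2]))
# hole precise by darkness
g=cv2.GaussianBlur(d["img"],(3,3),0).astype(int); m=((g[...,2]<150)).astype(np.uint8); n,l,st,cc=cv2.connectedComponentsWithStats(m); k=l[184,326]; print("hole px",st[k],cc[k])
b=px(d,[(271,111),(380,111),(285,121),(367,121)],.02); print("base far corners",b,np.linalg.norm(b[0]-b[1]))
s=arm.get_state(); print(s["tcp_pos"])
tc=s["tcp_pos"]; y=.088; ey=np.array([-np.sin(y),np.cos(y),0]); print("expected hole from tcp",tc+.036*ey,"plate far mid",tc+.065*ey,"meas",c.mean(0))
bs=np.array([.479,-.1032,.02]); print("expected base far mid",bs+.068*ey,"meas",b[:2].mean(0))
a=im[90:230,230:430]; cv2.imwrite("pics/v6.png",cv2.resize(a,None,fx=4,fy=4,interpolation=cv2.INTER_CUBIC))
# pin in wrist1, top
w=np.load("wrist1.npz"); print("pin pred wrist1",proj(w,bs+.036*ey+[0,0,.018]))
a=cv2.cvtColor(w["img"],cv2.COLOR_RGB2BGR)[265:355,270:390]; cv2.imwrite("pics/v7.png",cv2.resize(a,None,fx=6,fy=6,interpolation=cv2.INTER_CUBIC))
E
```

```text
plate top depth z 0.10890129552531805 0.10902936937095424 base z [0.0196 0.0193 0.0194 0.02  ]
hole [ 0.476  -0.0662  0.11  ] plate far corners [[ 0.4424 -0.0406  0.11  ]
 [ 0.5045 -0.0351  0.11  ]] 0.062388073871126895 yaw 0.08851991565673947
hole px [309 168  34  33 872] [325.6628 184.2099]
base far corners [[ 0.434  -0.0389  0.02  ]
 [ 0.512  -0.032   0.02  ]
 [ 0.4444 -0.045   0.02  ]
 [ 0.5036 -0.0397  0.02  ]] 0.0782641552247285
[ 0.479  -0.1022  0.0808]
expected hole from tcp [ 0.4759 -0.0664  0.0808] plate far mid [ 0.4733 -0.0375  0.0808] meas [ 0.4734 -0.0379  0.11  ]
expected base far mid [ 0.473  -0.0355  0.02  ] meas [ 0.473  -0.0354  0.02  ]
pin pred wrist1 [[319.3731 315.2993]]
```

View pics/v7.png

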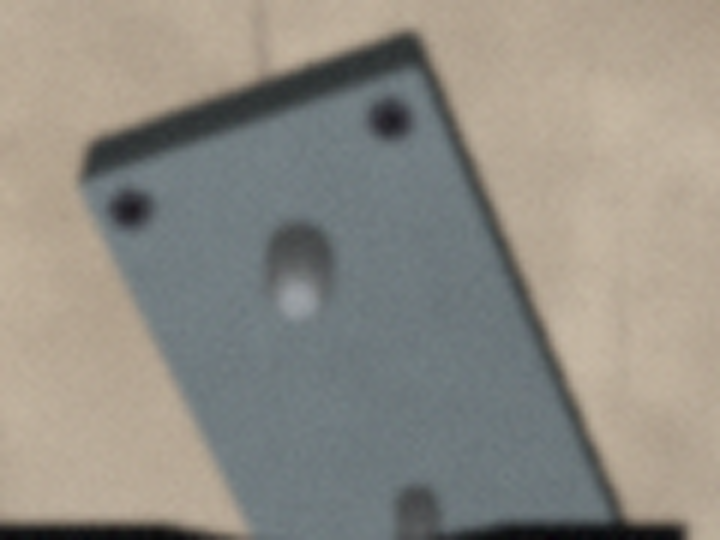

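Prediction and observation agree to under 1 mm; the large pin's top at crop (298,298) is within 0.7 px of prediction. I'll shift 1 mm along -y and descend to just above the pins, then continue slowly.

```bash
python3 -m crank '[[[0,15,-1],[0,0,0],1],[[0,35,-1],[0,0,0],1],[[0,50,-1],[0,0,0],1],[[0,57,-1],[0,0,0],1],[[0,60,-1],[0,0,0],1],[[0,60,-1],[0,0,0],1]]'
python3 - <<'E'
from h import *
goal((.479,-.1032),.001,.088); print(np.round(arm.get_state()["ft_torque"],2))
E
python3 -m crank '[[[0,2,0],[0,0,0],1],[[0,4,0],[0,0,0],1],[[0,6,0],[0,0,0],1],[[0,7,0],[0,0,0],1],[[0,7,0],[0,0,0],1]]'
python3 - <<'E'
from h import *
goal((.479,-.1032),.001,.088); print(np.round(arm.get_state()["ft_torque"],2))
E
```

```text
time: 9.43
tcp_pos: [0.4794, -0.1033, 0.021]
orientation: [-1.569, -0.069, 0.07]
wrist_force: [-0.1, 0.3, -4.9]
gripper_width: 0.0192
shift mm [-0.4 20.   0.1] turn [-0.0009  0.0009 -0.0007] t 9.425 F [-0.1  0.3 -4.9] w 0.019196532737651213
[ 0.04 -0.01 -0.02]
time: 10.05
tcp_pos: [0.4793, -0.1033, 0.0139]
orientation: [-1.569, -0.069, 0.071]
wrist_force: [-0.2, -0.6, -4.6]
gripper_width: 0.0192
shift mm [-0.3 12.9  0.1] turn [-0.001  0.001 -0.001] t 10.05 F [-0.2 -0.6 -4.6] w 0.019196464128976836
[-0.    0.01 -0.06]
```

```bash
python3 -m crank '[[[0,1.5,0],[0,0,0],1],[[0,3,0],[0,0,0],1],[[0,4.5,0],[0,0,0],1],[[0,6,0],[0,0,0],1],[[0,7.5,0],[0,0,0],1],[[0,9,0],[0,0,0],1],[[0,10,0],[0,0,0],1],[[0,10,0],[0,0,0],1]]'
```

```text
time: 11.05
tcp_pos: [0.4792, -0.1032, 0.0038]
orientation: [-1.569, -0.069, 0.071]
wrist_force: [-0.5, 1.1, -5.9]
gripper_width: 0.0193
```

```bash
python3 -m crank '[[[0,1,0],[0,0,0],1],[[0,1.7,0],[0,0,0],1],[[0,2.4,0],[0,0,0],1],[[0,3,0],[0,0,0],1],[[0,3.5,0],[0,0,0],1],[[0,3.5,0],[0,0,0],1]]'
```

```text
time: 11.8
tcp_pos: [0.4792, -0.1032, 0.001]
orientation: [-1.568, -0.069, 0.071]
wrist_force: [-4.7, 3.1, 4.9]
gripper_width: 0.0192
```

Contact came exactly at the expected seated height, so I'll release, rise and check.

```bash
python3 -m crank '[[[0,0,0],[0,0,0],0],[[0,0,0],[0,0,0],0],[[0,0,0],[0,0,0],0],[[0,-20,0],[0,0,0],0],[[0,-60,0],[0,0,0],0],[[0,-110,0],[0,0,0],0],[[0,-110,70],[0,0,0],0.35],[[0,-110,70],[0,0,0],0.35]]'
python3 - <<'E'
from h import *
np.set_printoptions(precision=4,suppress=True)
d=get_image("wrist"); np.savez("wrist4.npz",**d); save(d,"wrist4")
t=get_image("scene"); np.savez("scene4.npz",**t)
a=cv2.cvtColor(t["img"],cv2.COLOR_RGB2BGR)[180:280,260:380]; a=cv2.resize(a,None,fx=3,fy=3,interpolation=cv2.INTER_CUBIC)
b=cv2.cvtColor(d["img"],cv2.COLOR_RGB2BGR)[:,120:540]
h=np.zeros((400,780,3),np.uint8); h[:,:420]=b; h[:300,420:]=a; cv2.imwrite("pics/v8.png",h)
W=cloud(t); 
goal((.479,-.1032),.1,.088)
E
```

```text
time: 12.8
tcp_pos: [0.473, -0.0315, 0.1116]
orientation: [-1.568, -0.072, 0.073]
wrist_force: [0.6, -0.1, -0.2]
gripper_width: 0.0556
shift mm [ -0.3  10.7 -70.6] turn [-0.001   0.0033 -0.0019] t 12.9 F [-0.2  0.7 -0.8] w 0.05560906484763765
```

View pics/v8.png

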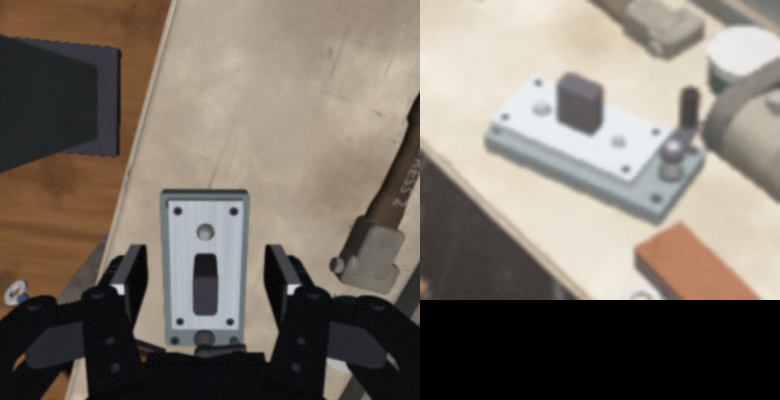

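Plate is seated, with both pins up through their holes: crop right (542,108) and (619,142); wrist view large pin (325,231). The knob stands open at crop (689,105), with the hinge at (673,150). Next I'll locate the knob and the nearby clutter.

```bash
python3 - <<'E'
from h import *
np.set_printoptions(precision=4,suppress=True)
d=np.load("scene4.npz"); W=cloud(d); Z=W[...,2]
m=(Z>.025)&(Z<.036)&(abs(W[...,0]-.479)<.03)&(abs(W[...,1]+.103)<.06)
A=np.c_[W[m][:,:2]-[.479,-.103],np.ones(m.sum())]; print("plate plane",np.linalg.lstsq(A,W[m][:,2],rcond=None)[0],m.sum())
y=.088; ex=np.array([np.cos(y),np.sin(y)]); ey=np.array([-np.sin(y),np.cos(y)]); hinge=np.array([.479,-.1032])-.084*ey; print("hinge",hinge)
for n in ["top","scene","wrist"]:
    d=get_image(n); np.savez(n+"5.npz",**d); W=cloud(d); Z=W[...,2]; r=np.hypot(W[...,0]-hinge[0],W[...,1]-hinge[1])
    m=(Z>.054)&(Z<.086)&(r>.015)&(r<.045)&((W[...,:2]-hinge)@ex>.01); p=W[m]; print(n,m.sum())
    if len(p):
        q=(p[:,:2]-hinge); q=np.c_[q@ex,q@ey]; print(" local mean",q.mean(0),q.min(0),q.max(0),"z",p[:,2].max())
        t=p[:,2]>.076; print(" top",t.sum(),q[t].mean(0) if t.any() else '')
    # clutter higher than .06 within 0.12 of the knob
    k=hinge+.031*ex; rk=np.hypot(W[...,0]-k[0],W[...,1]-k[1]); m=(Z>.06)&(rk<.10)&(rk>.012)&(Z<.15); p=W[m]; q=p[:,:2]-hinge; q=np.c_[q@ex,q@ey]
    for lo in np.arange(-.06,.14,.02):
        t=(q[:,0]>lo)&(q[:,0]<lo+.02)&(q[:,1]<-.02)
        if t.sum()>3: print("  clutter x",round(lo,2),"max y",q[t][:,1].max(),"z",p[t][:,2].max())
    print(boxes_of(n,"keeper_knob")[:1])
E
```

```text
plate plane [0.0129 0.0045 0.031 ] 683
hinge [ 0.4864 -0.1869]
top 69
 local mean [ 0.027  -0.0057] [ 0.0111 -0.0326] [0.0372 0.0095] z 0.0855323800173287
 top 46 [ 0.0292 -0.001 ]
  clutter x -0.04 max y -0.0785513981045452 z 0.08409358816651126
  clutter x -0.02 max y -0.024175923876153638 z 0.11133966408640125
  clutter x 0.0 max y -0.023315649052878515 z 0.12730801819065046
  clutter x 0.02 max y -0.029150777903676057 z 0.12038568676789131
  clutter x 0.04 max y -0.03652850540632261 z 0.11297002687721812
  clutter x 0.06 max y -0.0430675288008237 z 0.11225779742344603
  clutter x 0.08 max y -0.04963257753354318 z 0.11081529912022164
  clutter x 0.1 max y -0.05654293435174091 z 0.10966565315486286
[{'extent': [364.9, 203.9, 10.1, 19.9], 'score': 0.67}]
scene 82
 local mean [0.026  0.0016] [ 0.021  -0.0049] [0.0349 0.01  ] z 0.08381307653254604
 top 32 [0.0275 0.002 ]
  clutter x -0.04 max y -0.07481711583696528 z 0.08857740704805242
  clutter x -0.02 max y -0.022546184465668997 z 0.11293664402934729
  clutter x 0.0 max y -0.025171585565218025 z 0.12720949554713165
  clutter x 0.02 max y -0.03254534146767713 z 0.1133828494676862
  clutter x 0.04 max y -0.036420964027419025 z 0.1121130046344769
  clutter x 0.06 max y -0.04120841217429018 z 0.11151212411203466
  clutter x 0.08 max y -0.05097500777749358 z 0.11039330745646177
  clutter x 0.1 max y -0.05858133737436355 z 0.10994150252699092
[{'extent': [339.2, 209.2, 12.8, 27.9], 'score': 0.65}]
wrist 0
[{'extent': [315.8, 339.6, 53.1, 18.4], 'score': 0.94}]
```

```bash
python3 - <<'E'
from h import *
y=.088; ex=np.array([np.cos(y),np.sin(y)]); ey=np.array([-np.sin(y),np.cos(y)]); hinge=np.array([.4864,-.1869])
goal(hinge+.0305*ex+.003*ey,.075,.088)
E
```

```text
shift mm [  30.4   35.4 -150.1] turn [-0.0015 -0.0003 -0.0023] t 13.2 F [-0.4 -0.2 -0.1] w 0.05564210554489773
```

```bash
python3 -m crank '[[[12,0,-50],[0,0,0],0.35],[[22,0,-100],[0,0,0],0.35],[[28,0,-135],[0,0,0],0.35],[[30.4,10,-150],[0,0,0],0.35],[[30.4,30,-150],[0,0,0],0.35],[[30.4,35.4,-150],[0,0,0],0.35],[[30.4,35.4,-150],[0,0,0],0.35]]'
python3 - <<'E'
from h import *
d=get_image("wrist"); np.savez("wrist6.npz",**d); save(d,"wrist6")
np.set_printoptions(precision=4,suppress=True)
y=.088; ex=np.array([np.cos(y),np.sin(y)]); ey=np.array([-np.sin(y),np.cos(y)]); hinge=np.array([.4864,-.1869])
W=cloud(d); Z=W[...,2]; q=W[...,:2]-hinge; q=np.stack([q@ex,q@ey],-1)
m=(Z>.072)&(Z<.088)&(abs(q[...,0]-.03)<.02)&(abs(q[...,1])<.02); print(m.sum(),q[m].mean(0),q[m].min(0),q[m].max(0))
print(proj(d,np.r_[hinge+.031*ex,.081]),boxes_of("wrist","keeper_knob")[:1]); goal(hinge+.0305*ex+.003*ey,.024,.088)
E
```

```text
time: 14.08
tcp_pos: [0.5158, -0.1804, 0.0742]
orientation: [-1.567, -0.066, 0.072]
wrist_force: [0.4, 0.1, 0.1]
gripper_width: 0.056
589 [0.0305 0.0043] [ 0.0226 -0.0046] [0.038  0.0108]
[[327.2713 241.2993]] [{'extent': [265.7, 202.6, 77.5, 46.9], 'score': 0.71}]
shift mm [-0.2 51.5 -0.4] turn [-0.001   0.0004 -0.0017] t 14.175 F [0.5 0.  0.5] w 0.05538440016946247
```

View pics/wrist6.png

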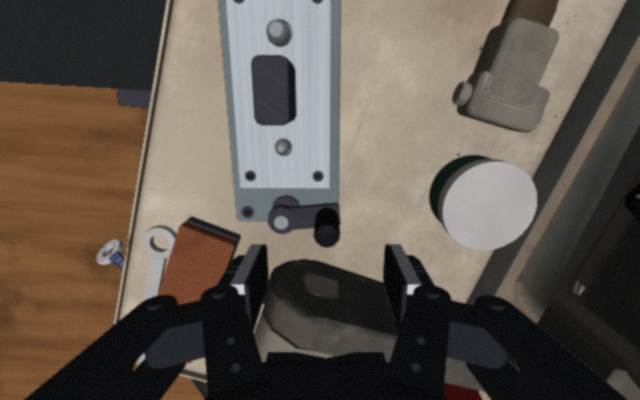

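The knob top sits at (327,222), its centre at local (30.5, 3) mm, exactly under the grasp line. The tip is 3 cm above it, and the dark structure at (330,300) lies just on the -y side. I'll descend carefully and grip.

```bash
python3 -m crank '[[[0,15,0],[0,0,0],0.35],[[0,30,0],[0,0,0],0.35],[[0,40,0],[0,0,0],0.35],[[0,45,0],[0,0,0],0.35],[[0,48,0],[0,0,0],0.35],[[0,48,0],[0,0,0],0.35]]'
```

```text
time: 14.92
tcp_pos: [0.5168, -0.1809, 0.0275]
orientation: [-1.569, -0.068, 0.071]
wrist_force: [-0.1, 0.4, -0.1]
gripper_width: 0.0554
```

```bash
python3 -m crank '[[[0,0,0],[0,0,0],1],[[0,0,0],[0,0,0],1],[[0,0,0],[0,0,0],1],[[0,0,0],[0,0,0],1],[[0,0,0],[0,0,0],1],[[0,0,0],[0,0,0],1]]'; python3 - <<'E'
from h import *
np.set_printoptions(precision=4,suppress=True)
y=.088; ex=np.array([np.cos(y),np.sin(y)]); ey=np.array([-np.sin(y),np.cos(y)]); h=np.array([.4864,-.1869])
q=arm.get_state()["tcp_pos"][:2]-h; q=np.array([q@ex,q@ey])*1000; print(q)
for a in np.linspace(.2,1.57,10): print(round(a,2),np.round([31*np.cos(a)-q[0]+0*a,31*np.sin(a)-q[1]+0],1))
E
```

```text
time: 15.68
tcp_pos: [0.5165, -0.1811, 0.0281]
orientation: [-1.569, -0.067, 0.072]
wrist_force: [-4.9, -0.5, 5.0]
gripper_width: 0.0133
[30.4853  3.1217]
0.2 [-0.1  3. ]
0.35 [-1.4  7.6]
0.5 [-3.3 11.9]
0.66 [-5.9 15.8]
0.81 [-9.1 19.3]
0.96 [-12.7  22.3]
1.11 [-16.8  24.7]
1.27 [-21.2  26.4]
1.42 [-25.8  27.5]
1.57 [-30.5  27.9]
```

```bash
python3 -m crank '[[[0,0,0],[0,0,0],1],[[0,0,0],[0,0,0],1]]'; python3 - <<'E'
from h import *
np.set_printoptions(precision=4,suppress=True)
d=get_image("wrist"); np.savez("wrist7.npz",**d); save(d,"wrist7")
W=cloud(d);y=.088; ex=np.array([np.cos(y),np.sin(y)]); ey=np.array([-np.sin(y),np.cos(y)]); h=np.array([.4864,-.1869])
cv2.imwrite("pics/v10.png",cv2.resize(cv2.cvtColor(d["img"],cv2.COLOR_RGB2BGR)[180:330,230:430],None,fx=3,fy=3,interpolation=cv2.INTER_CUBIC))
E
```

```text
time: 15.92
tcp_pos: [0.5164, -0.1811, 0.0282]
orientation: [-1.569, -0.067, 0.072]
wrist_force: [-2.5, 0.2, 3.5]
gripper_width: 0.0138
```

View pics/v10.png

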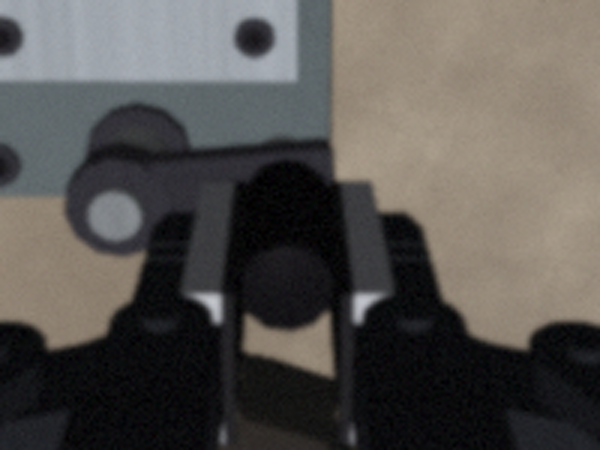

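The knob (crop (287,240)) sits firmly between the two pads, opening steady at about 14 mm. Now I'll swing it along the 31 mm arc.

```bash
python3 -m crank '[[[-0.1,0,3],[0,0,0],1],[[-0.7,0,5.3],[0,0,0],1],[[-1.4,0,7.6],[0,0,0],1],[[-3.3,0,11.9],[0,0,0],1],[[-5.9,0,15.8],[0,0,0],1],[[-9.1,0,19.3],[0,0,0],1],[[-9.1,0,19.3],[0,0,0],1]]'; python3 -c "
from h import *
y=.088; ex=np.array([np.cos(y),np.sin(y)]); ey=np.array([-np.sin(y),np.cos(y)]); h=np.array([.4864,-.1869])
q=arm.get_state()['tcp_pos'][:2]-h; print(q@ex,q@ey)"
```

```text
time: 16.85
tcp_pos: [0.51, -0.1638, 0.0284]
orientation: [-1.573, -0.076, 0.063]
wrist_force: [10.3, -2.7, -6.8]
gripper_width: 0.0133
0.02551589986890778 0.02088871878586917
```

The arm follows, but the round knob resists turning between the pads (10 N). For the rest I'll turn the tool along with the arm.

```bash
python3 -m crank '[[[-2.5,0,1.3],[0,-0.08,0],1],[[-5,0,2.4],[0,-0.16,0],1],[[-8.8,0,5.2],[0,-0.31,0],1],[[-12.8,0,7.4],[0,-0.46,0],1],[[-17.2,0,9],[0,-0.6,0],1],[[-17.2,0,9],[0,-0.6,0],1]]'; python3 -c "
from h import *
y=.088; ex=np.array([np.cos(y),np.sin(y)]); ey=np.array([-np.sin(y),np.cos(y)]); h=np.array([.4864,-.1869])
q=arm.get_state()['tcp_pos'][:2]-h; print(q@ex,q@ey); goal(h+.031*ey,.028,.088+.85);goal(h+.031*ey-.002*ex,.028,.088+.9)"
```

```text
time: 17.6
tcp_pos: [0.4933, -0.1549, 0.0283]
orientation: [-1.508, -0.547, 0.529]
wrist_force: [5.0, 5.3, -0.5]
gripper_width: 0.0137
0.009667577105333015 0.031316518024766114
shift mm [-8.2  0.2  5.2] turn [ 0.0094 -0.2514  0.0079] t 17.6 F [ 5.   5.3 -0.5] w 0.01365841601772549
shift mm [-9.8  0.1  6.3] turn [ 0.0096 -0.3014  0.0077] t 17.6 F [ 5.   5.3 -0.5] w 0.01365841601772549
```

```bash
python3 -m crank '[[[-3,0,2],[0.005,-0.1,0.004],1],[[-6,0,3.8],[0.01,-0.19,0.008],1],[[-8.2,0.2,5.2],[0.01,-0.25,0.008],1],[[-9.8,0.2,6.3],[0.01,-0.3,0.008],1],[[-9.8,0.2,6.3],[0.01,-0.3,0.008],1]]'; python3 -c "
from h import *
y=.088; ex=np.array([np.cos(y),np.sin(y)]); ey=np.array([-np.sin(y),np.cos(y)]); h=np.array([.4864,-.1869])
q=arm.get_state()['tcp_pos'][:2]-h; print(q@ex,q@ey); goal(h+.031*ey-.004*ex,.028,.088+.95)"
```

```text
time: 18.23
tcp_pos: [0.4829, -0.1542, 0.0282]
orientation: [-1.429, -0.77, 0.764]
wrist_force: [2.8, 7.6, 3.4]
gripper_width: 0.0134
-0.0005996133532317745 0.032927895405119235
shift mm [-3.6  0.2  1.5] turn [-0.0003 -0.0542  0.0044] t 18.225 F [2.8 7.6 3.4] w 0.013402684797494284
```

```bash
python3 -m crank '[[[-2,0,1],[0,-0.05,0],1],[[-3.6,0,1.5],[0,-0.05,0],1],[[-3.6,0,1.5],[0,-0.05,0],1],[[-1.5,0,0.5],[0,-0.05,0],0.6],[[-1.5,0,0.5],[0,-0.05,0],0.6],[[-1.5,0,0.5],[0,-0.05,0],0.6],[[-1.5,0,0.5],[0,-0.05,0],0.6]]'
```

```text
time: 19.1
tcp_pos: [0.4816, -0.1554, 0.0282]
orientation: [-1.415, -0.807, 0.801]
wrist_force: [-0.2, -0.1, -0.4]
gripper_width: 0.0342
```

```bash
python3 -m crank '[[[0,-10,0],[0,0,0],0.6],[[0,-30,0],[0,0,0],0.6],[[0,-70,0],[0,0,0],0.6],[[0,-110,0],[0,0,0],0.6],[[0,-130,0],[0,0,0],0.6]]'
python3 - <<'E'
from h import *
np.set_printoptions(precision=4,suppress=True)
y=.088; ex=np.array([np.cos(y),np.sin(y)]); ey=np.array([-np.sin(y),np.cos(y)]); h=np.array([.4864,-.1869])
for n in ["wrist","scene"]:
    d=get_image(n); np.savez(n+"8.npz",**d); W=cloud(d); Z=W[...,2]; q=W[...,:2]-h; q=np.stack([q@ex,q@ey],-1)
    m=(Z>.072)&(Z<.088)&(abs(q[...,0])<.04)&(abs(q[...,1]-.025)<.03); print(n,m.sum())
    if m.sum(): print(q[m].mean(0),q[m].min(0),q[m].max(0))
    if n=="wrist": a=cv2.cvtColor(d["img"],cv2.COLOR_RGB2BGR)[:,120:540]
    else: b=cv2.resize(cv2.cvtColor(d["img"],cv2.COLOR_RGB2BGR)[180:280,260:380],None,fx=3,fy=3,interpolation=cv2.INTER_CUBIC)
o=np.zeros((400,780,3),np.uint8); o[:,:420]=a; o[:300,420:]=b; cv2.imwrite("pics/v11.png",o)
print(arm.get_state()["tcp_pos"],arm.get_state()["time"])
E
```

```text
time: 19.73
tcp_pos: [0.4826, -0.1567, 0.162]
orientation: [-1.419, -0.81, 0.8]
wrist_force: [-0.1, -0.3, -0.1]
gripper_width: 0.034
wrist 279
[0.0003 0.0316] [-0.0067  0.0231] [0.0085 0.0387]
scene 43
[-0.0016  0.0295] [-0.0081  0.0233] [0.0068 0.0365]
[ 0.4833 -0.1571  0.1622] 19.825
```

View pics/v11.png

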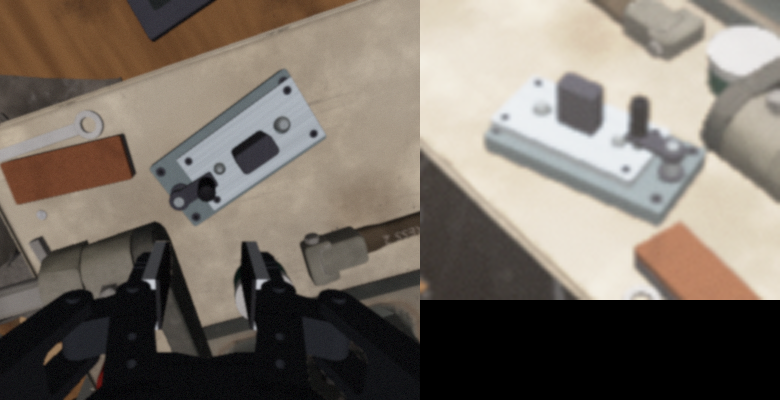

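The pictures show the knob over the small-pin end, on the base's +y line: right crop (639,115), wrist view (327,188). The plate lies flat with both pins proud, and the gripper is clear. Handing in.

```bash
python3 -c "
from plant import arm, job
s=arm.get_state(); print(s['time'],s['wrist_force']); print(job.hand_in())"
```

```text
19.825 [-0.17883041 -0.14872949 -0.90825071]
the job is handed in; nothing more can be done
None
```

I fitted the plate on the base over both pins, large hole on the large pin. I then swung the keeper arm by its knob to its stop, let go, raised the gripper clear and handed in at 19.8 s of the 56 s allowed.

**Last checks**
- **Plate:** it met the base at the expected height with about 10 N, and both pins stand proud in the pictures. A rough depth fit of its top gave z = 31 mm (expected 30 mm) with an apparent tilt of up to 13 mrad. I put the tilt down to camera error and did not check it further.
- **Keeper:** the knob is on the base's +y line, at (0.3, 31.6) mm from the hinge in the wrist view and (-1.6, 29.5) mm in the scene view. That is about 1.56 to 1.62 rad, so it is at the 1.57 stop within measuring error. While still held it resisted a further push with about 8 N.
- **Other things:** the tin, oilstone and dresser look untouched in the last pictures. I did not measure them again, and the tape roll was not in the last views. The gripper touched nothing at hand-in.

**What went wrong or disagreed**
- **First grasp:** it closed on nothing. The fingers really end about 42 mm short of the reported tool point, as both the wrist and scene depth showed. I allowed for that from then on; the plate had moved no more than 2 mm, within measuring error.
- **Knob:** it resisted turning between the pads (about 10 N) halfway round, so I turned the tool along with the arm for the rest.

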